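Lock a jar of glass chips into the bench shaker and hold it

TASK

In this mosaic studio, take the jar with the blue lid, set its lugged foot into the mouth of the bench shaker, push it fully down against the spring and, keeping it down, twist it clockwise (seen from above) a quarter turn until it stops. The shaker runs only while the jar is held, so finish with the gripper still holding the jar pushed fully down and turned home, and leave the other jar, the plaque, the nippers and the flask where they are.

Things in the scene. Friction and masses are not known exactly. Their poses are not given: they have to be found in the camera images.
- jar_blue: Clear jar of blue-green chips, blue lid, standing loose, 117 mm high, 0.15-0.31 kg. Origin: centre of underside, z up. Blue foot: diameter 40 mm, 21 mm high, chamfered. Two yellow lugs on the foot along +x and -x: 8 mm wide, 6 mm high from the underside up, tips 27 mm from the axis. Body diameter 60 mm to height 75; lid diameter 62 to height 87; wing above. Same after half a turn.
- jar_blue_grip (a point): Middle of the blue jar's grip wing, on the jar's axis, 108 mm above its underside; axes as the jar's. The wing stands on the lid from 87 to 117 mm height, 44 mm long along x (in line with the lugs), 14 mm thick along y, yellow stripe on top. Pinch it across its thickness from above.
- jar_orange: A like jar with orange lid and foot and red-yellow chips, same sizes; leave alone. It and the blue jar may have changed places.
- shaker: Bench shaker: fixed blue box with white top, 160 mm along x, 144 mm along y, top face 46 mm above its underside, the bayonet mouth in the middle of the top. Origin: centre of underside. Under the mouth lies a sprung dark disc, its face 8 mm below the top face at rest, on which the jar's foot stands.
- mouth (a point): Centre of the mouth, level with the top face; axes as the shaker's. Round hole, diameter 44 mm, with two slots along +x and -x, 13 mm wide, reaching 29.5 mm from the axis, marked by yellow bars outside them. Lugs go in the slots (jar x along point x, either way round). The rim is 8 mm thick: the lugs come under it, free to turn, once the disc is down 6 mm.
- carrier (a joint): How far the sprung disc is pushed down: 0 at rest, 0.009 m at its stop (jar's underside then 17 mm below the top face); takes about 6 N to start and 11.5 N at the stop (the jar's own weight does not move it). Let go after the twist, the spring lifts the jar to about 0.006.
- drive (a joint): Turn of the disc, clockwise seen from above: 0 at rest, 1.5 rad at its stop. The jar's lugs push two orange dogs on it after up to 0.15 rad of play; a torsion spring turns it back with 0.12 N m at 0 to 0.24 N m at 1.5 rad.
- plaque: Finished mosaic plaque, 150 x 150 x 15 mm, lying flat; origin at the centre of its underside. Leave alone.
- nippers: Tile nippers with black and orange handles, about 190 mm long (along x, jaws at +x), 80 mm wide, lying flat; origin at table level near the middle. Leave alone.
- flask: Pale green drinking flask, 68 mm in diameter, 190 mm high, standing; origin at the centre of its underside. Leave alone.
Mind the look-alikes: they are no part of the job. There is more than one size of the jar_blue; the job needs the middle-sized.

How it is judged (in metres and radians):
On the way, in this order (a step that is already met when the one before it is completed fails the run):
1. the blue-lidded jar is lifted at least 30 mm off the table in the gripper (height (world z) of jar_blue above 0.03 m and contact force between the fingers and jar_blue above 1 N), for 0.2 s.
2. the jar's foot is in the mouth and pushes the disc down by more than 6.5 mm (value of joint carrier above 0.0065 m and horizontal distance between jar_blue and mouth below 0.005 m and z of jar_blue in the frame of mouth below -0.013 m), for 0.1 s.
At the end, for the whole second after the job is handed in: Blue jar in the mouth (axis within 5 mm, tilt under 0.1 rad, underside over 14.5 mm below the top face), disc pushed over 7.2 mm and turned over 1.2 rad, jar at rest, fingers gripping it with over 2 N; the other jar, plaque, nippers and flask within 20 mm of their starts, upright (value of joint carrier above 0.0072 m and value of joint drive above 1.2 rad and horizontal distance between jar_blue and mouth below 0.005 m and z of jar_blue in the frame of mouth below -0.0145 m and angle between jar_blue's own z axis and vertical below 0.1 rad and contact force between the fingers and jar_blue above 2 N and linear speed of jar_blue below 0.02 m/s and distance of each of jar_orange, plaque, nippers, flask from where it was at the start of the episode below 0.02 m and angle between each of jar_orange, flask's own z axis and vertical below 0.2 rad); the arm keeps its last pose, push and grip.
It fails at once if disturbing the jar with the orange lid (moved more than 20 mm) (distance of jar_orange from where it was at the start of the episode above 0.02 m).
It fails at once if disturbing the mosaic plaque (moved more than 20 mm) (distance of plaque from where it was at the start of the episode above 0.02 m).
It fails at once if disturbing the tile nippers (moved more than 20 mm) (distance of nippers from where it was at the start of the episode above 0.02 m).
It fails at once if disturbing the green flask (moved more than 20 mm) (distance of flask from where it was at the start of the episode above 0.02 m).
It also fails if it takes over 48 s, if anything falls off the work surface, if the arm or the gripper's body presses on something with over 40 N, if the wrist force passes 120 N, or if a joint passes its speed limit or range.

ROBOT

A 6-joint arm with a two-finger parallel gripper is mounted at the origin on the work surface. World frame = base frame: x ahead of the robot, y to its left, z up, the work surface at z = 0. Lengths are in m, angles in degrees, forces in N, time in s.
With the tool pointing down it reaches from about 0.275 to 0.825 m from the base axis. Payload 4.9 kg.
Tool frame: the origin (TCP) lies between the finger pads; the fingertips stand 17 mm ahead of it and the grasp point (between the pads) lies 2 mm behind it; z points along the fingers, y is the line along which they close (so a half turn about z gives the same grasp; the last joint's range is limited). The gripper opens to 85 mm and grips with 20 to 120 N. Pads are 22 mm wide; open, the fingers measure 114 mm over their backs; the gripper's body (76 mm by 85 mm) begins 54 mm behind the grasp point. The pads swing forward as they close: fully open they stand 13 mm farther back than shut.
Start: joints at [68.113, 18.69, -11.035, 60.275, 0, 82.311], TCP at [0.135, 0.533, 0.248] pointing down, gripper open.
Joint ranges: [-152.03, 152.03], [-55.5, 102.48], [-74.3, 77.21], [-110.64, 120.58], [-84.22, 78.4], [-180, 180]. Speed limits (degrees/s): [147.25, 147.25, 180, 180, 180, 180].

INTERFACE

Orientations are given as a 3x3 rotation matrix whose columns are the frame's x, y, z axes.
In Python, from cell import ctrl, vision gives the robot as it stands.
- The arm moves only by the tool arm_command, never from a script. Its argument "targets" is a list that holds one entry, the list of rows, each a list of 5 numbers: the closure, from 0 (fully open) to 1 (shut), then the shift along the tool's x, y, z in mm, then the turn about the tool's z in degrees. In form: [[[fingers, dx, dy, dz, spin], ...]]. A call has 1 to 8 rows; each row is the pose to reach, as a shift and turn from the pose commanded when the call began, along the tool's axes at that moment; what a row does not reach only later rows make up. A row lasts 1/8 s, in which the tool goes at most 62.5 mm and 10.7 degrees, less where a joint would pass 70% of its speed; a pose out of reach is approached as far as the arm can. A call with a gripper value outside its range is refused whole. The fingers move at their own pace and stop on an object; "newtons" is the grip in N (left out, the last holds). Time passes only in rows, so rows that repeat a pose let the fingers close. It gives the time, the measured TCP pose, the force, the opening and the grip force at its end, in the units of the state.
- ctrl.get_state(): the state, without advancing time (a new reading comes with each control period).
- vision.camera(name): name is "side" or "top"; returns a dict with "frame" (420x560x3 uint8, red, green, blue), "K" (3x3 intrinsics, pixels), "pose" (4x4, takes a point from camera to world coordinates). Camera axes: x right, y down, z forward; pixel columns grow to the right and rows downward; lengths in m; the calibration is good to about 2 mm. A picture is of the moment at which its call begins. There is no depth.
- ctrl.hand_in(): hands the job in; it is judged then, once.
The state is a dict: "clock": time; "joints": joint angles; "qd": joint speeds; "joint_torque": joint torques, N m; "tcp_pos": TCP position; "tcp_rot": TCP orientation; "wrist_force": force on the tool from outside, world axes, zero at the start; "ft_torque": the same for the moment, N m; "opening": finger opening in m; "grip_force": force on a finger pad.
Only numpy, scipy, OpenCV 4.12 (cv2) and the standard library are available. Lean on these libraries where they do the work, as an engineer would, in place of code of your own. Each camera call takes 0.05 s, during which the arm holds its last target. There are 200 camera calls.

## Working session

There is one attempt and no reset: what is moved stays moved. The work goes in short steps, Python scripts to look and compute and a tool call to move; the robot and the scene stay as the last step left them, time stands still between calls to the robot, and variables do not carry over. Pictures are saved under pics/ and viewed, at most 10 in all, crops included, and the job is handed in when it is done.

Besides the shell and the picture viewer there is one more tool, called after ">>>" by a JSON object that holds its "op" and its "data", one argument or row to a line. arm_command: Moves the arm, as the interface text tells. Its arguments: {"type":"object","properties":{"targets":{"type":"array","items":{"type":"array","items":{"type":"array","items":{"type":"number"}}}},"newtons":{"type":"number"}},"required":["targets"]}

```bash
mkdir -p pics; ls; python3 - <<'E'
from cell import ctrl, vision
import cv2, numpy as np, pickle
d={}
for n in("top","side"):
    c=vision.camera(n); d[n]=c
    cv2.imwrite(f"pics/{n}0.png",c["frame"][:,:,::-1]); print(n,c["K"].tolist(),c["pose"].round(4).tolist())
pickle.dump(d,open("c0.pkl","wb"))
s=ctrl.get_state(); print(s)
E
```

```text
pics
top [[447.791302337714, 0.0, 284.7661757565848], [0.0, 447.791302337714, 209.5405254516339], [0.0, 0.0, 1.0]] [[-0.0023, -0.9977, 0.0678, 0.4754], [-0.9999, 0.0014, -0.0136, 0.1258], [0.0135, -0.0678, -0.9976, 1.2891], [0.0, 0.0, 0.0, 1.0]]
side [[518.8202031918627, 0.0, 290.23096763819444], [0.0, 518.8202031918627, 204.11298202141327], [0.0, 0.0, 1.0]] [[0.7601, -0.4343, 0.4834, -0.1525], [-0.6498, -0.51, 0.5636, -0.698], [0.0018, -0.7425, -0.6699, 1.0815], [0.0, 0.0, 0.0, 1.0]]
{'clock': 0.1, 'joints': array([ 6.81128923e+01,  1.87301683e+01, -1.10840160e+01,  6.02775792e+01,
       -7.94242392e-04,  8.23097812e+01]), 'qd': array([ 0.09234172, -0.11514196,  0.13076193, -0.03754323,  0.01979047,
        0.07715793]), 'joint_torque': array([ 1.04567112e-03, -4.44238901e+01,  2.63039213e+01,  7.90552644e-03,
       -6.54191513e-05,  1.44524836e-05]), 'tcp_pos': array([0.13470638, 0.53273601, 0.24757387]), 'tcp_rot': array([[-9.69458613e-01,  2.45254270e-01, -5.84169802e-04],
       [ 2.45254884e-01,  9.69457486e-01, -1.49129936e-03],
       [ 2.00580252e-04, -1.58902350e-03, -9.99998717e-01]]), 'wrist_force': array([-0.02214697, -0.21532279, -0.53591706]), 'ft_torque': array([-0.08543628,  0.00275487, -0.00820591]), 'grip_force': 0.0, 'opening': 0.08543068483459956}
```

View pics/top0.png

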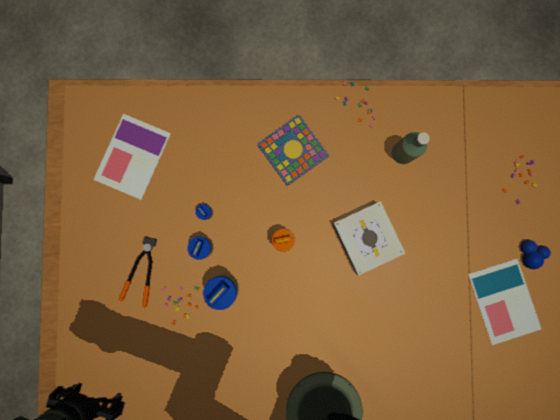

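View pics/side0.png

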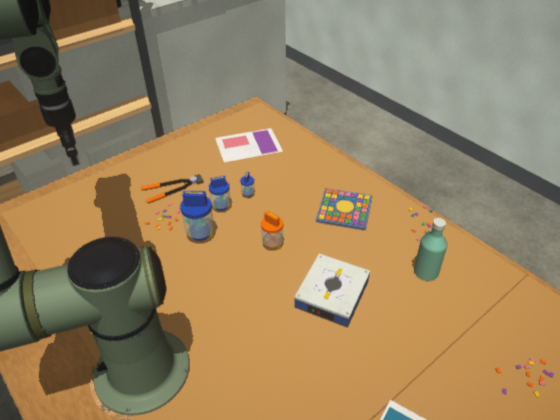

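The top view shows three blue jars: small at (204,212), middle at (200,247) and large at (220,292). The orange jar is at (283,240), the shaker at (369,238), the flask at (412,148), the plaque at (293,150) and the nippers at (140,272). The side view agrees, with the middle jar at (219,193) and the shaker at (333,290).

```bash
cat > h.py <<'E'
import numpy as np, cv2
def ray(c,uv,z):
    d=c["pose"][:3,:3]@np.linalg.solve(c["K"],[uv[0],uv[1],1]); o=c["pose"][:3,3]
    return (o+d*(z-o[2])/d[2])
def blobs(c,lo,hi,box,amin=3):
    x0,y0,x1,y1=box; h=cv2.cvtColor(c["frame"],cv2.COLOR_RGB2HSV)[y0:y1,x0:x1]
    m=cv2.inRange(h,np.array(lo),np.array(hi)); n,L,st,ce=cv2.connectedComponentsWithStats(m)
    out=[]
    for i in range(1,n):
        if st[i,4]>=amin:
            p=np.argwhere(L==i)[:,::-1]+[x0,y0]; out.append((st[i,4],ce[i]+[x0,y0],p))
    return sorted(out,key=lambda b:-b[0])
E
python3 - <<'E'
import pickle; from h import *
d=pickle.load(open("c0.pkl","rb"))
t=d["top"];s=d["side"]
for n,box in(("mid",(180,228,216,266)),("big",(198,270,242,315)),("small",(190,200,218,224)),("orange",(265,222,300,258))):
    lo,hi=((0,150,120),(22,255,255)) if n=="orange" else ((100,120,40),(130,255,255))
    for b in blobs(t,(100,120,40) if n!="orange" else (0,215,180),(130,255,255) if n!="orange" else (14,255,255),box,15)[:2]:
        (c,r)=cv2.minEnclosingCircle(b[2].astype(np.float32)); print(n,b[0],c,r,"diam@.087",2*r*1.2/447.8,ray(t,c,.087).round(4))
    for b in blobs(t,(20,100,60),(40,255,255),box)[:2]: print("  yel",b[0],b[1],ray(t,b[1],.117).round(4))
print("shaker")
for b in blobs(t,(18,100,100),(35,255,255),(335,205,402,270))[:4]: print(b[0],b[1],ray(t,b[1],.046).round(4))
for b in blobs(s,(18,100,100),(35,255,255),(300,258,368,320))[:4]: print("side",b[0],b[1],ray(s,b[1],.046).round(4))
b=blobs(t,(0,0,120),(180,70,255),(325,195,410,280))[0]; r=cv2.minAreaRect(b[2].astype(np.float32)); print([ray(t,p,.046).round(4) for p in cv2.boxPoints(r)], ray(t,r[0],.046))
a=cv2.resize(t["frame"][200:264,180:260],(400,320),interpolation=cv2.INTER_CUBIC)
e=cv2.resize(t["frame"][206:270,330:410],(400,320),interpolation=cv2.INTER_CUBIC)
f=cv2.resize(s["frame"][165:229,190:270],(400,320)[::1],interpolation=cv2.INTER_CUBIC)
g=cv2.resize(s["frame"][258:322,295:375],(400,320),interpolation=cv2.INTER_CUBIC)
im=np.vstack([np.hstack([a,e]),np.hstack([f,g])])[:,:,::-1]
cv2.imwrite("pics/crop.png",cv2.resize(im,(750,600)))
E
```

```text
mid 371 (199.0, 247.76922607421875) 11.544973373413086 diam@.087 0.061875694721284964 [0.4551 0.3385 0.087 ]
  yel 5 [195.2 250. ] [0.4498 0.343  0.117 ]
big 789 (219.6300811767578, 292.3563537597656) 16.700027465820312 diam@.087 0.08950439016964883 [0.3371 0.2826 0.087 ]
  yel 27 [216.96296296 294.74074074] [0.3345 0.2855 0.117 ]
  yel 9 [233.11111111 279.33333333] [0.3738 0.2441 0.117 ]
small 167 (202.88710021972656, 211.3709716796875) 7.667919158935547 diam@.087 0.04109648499652816 [0.5524 0.3291 0.087 ]
  yel 18 [282.72222222 239.72222222] [0.476  0.1153 0.117 ]
shaker
32 [362.71875 223.46875] [ 0.5207 -0.1081  0.046 ]
30 [375.76666667 251.7       ] [ 0.4423 -0.1433  0.046 ]
side 29 [326.4137931  295.10344828] [ 0.4432 -0.143   0.046 ]
side 27 [338.66666667 271.33333333] [ 0.5209 -0.1075  0.046 ]
[array([ 0.5247, -0.0266,  0.046 ]), array([ 0.5858, -0.1576,  0.046 ]), array([ 0.4386, -0.2244,  0.046 ]), array([ 0.3786, -0.0939,  0.046 ])] [ 0.48155659 -0.12558585  0.046     ]
```

View pics/crop.png

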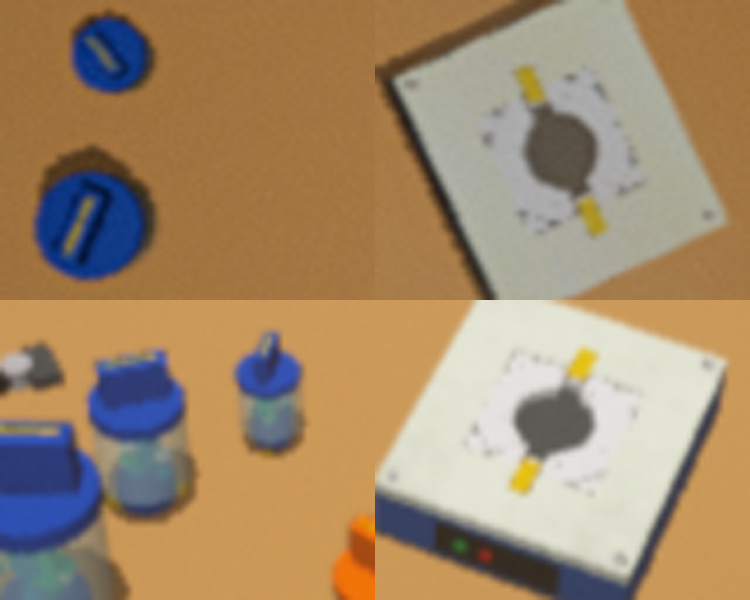

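The crop confirms the middle jar: its lid measures 62 mm, and its wing lies along a slant with a yellow stripe. The shaker's yellow bars are clear in both views. Next I'll get the wing stripe and lid from both views.

```bash
python3 - <<'E'
import pickle; from h import *
d=pickle.load(open("c0.pkl","rb"))
t=d["top"];s=d["side"]
def stripe(c,box):
    x0,y0,x1,y1=box; f=c["frame"][y0:y1,x0:x1].astype(float)
    h=cv2.cvtColor(c["frame"],cv2.COLOR_RGB2HSV)[y0:y1,x0:x1]
    w=np.clip((f[:,:,0]+f[:,:,1])/2-50-0*f[:,:,2],0,None)
    return f,w
for nm,c,box in(("top",t,(190,239,206,257)),("side",s,(208,172,234,186))):
    f,_=stripe(c,box); x0,y0,x1,y1=box
    # stripe mask: R notably above the blue lid's R
    r=f[:,:,0]; print(nm); print(r.astype(int))
E
```

```text
top
[[ 76  59  34  15  12  10  12   7   4   7   6   8  14  14  11  16]
 [ 50  27  13   7  12  15  13   5   7   5   6   8   4   6  14  13]
 [ 26  14  13  12  10   9   7  13  33  36  21   8   2  11  15  14]
 [ 11  10  14  11  16   4   8  42  89  84  48  20   4   5  14  15]
 [  8  13  14  13  14   4  15  73 127 106  47  13   0  11  15  18]
 [  7  14  14  13   6   4  34  95 122  83  30   6   5  13  15  11]
 [ 11  13  17  15   8   6  56 119 110  48  15   3   9  13  17  17]
 [  7  13  13  13   6  20  66 109  77  32   9   3  13  20  14  21]
 [ 13  12  15   9   8  47 102  98  50  15   0   5  10  17  14  18]
 [ 11  11  10   6  22  77 131  98  38   7   7   7  12  15  12  19]
 [ 10  13   9  11  48 112 129  81  24   4   7  12  13  18  19  15]
 [  9   8   6  20  79 133 111  54   9   1   8  16  15  22  18  16]
 [ 10   6   6  45 108 128  85  32   0   4   9  15  17  16  18  15]
 [ 10   5  10  59 130 111  55  14   5   8  14  15  17  14  17  16]
 [ 13   5  13  60 107  79  33   6   8  11  14  18  15  15  18  16]
 [ 25   7  16  45  63  42  19   1   6  14  15  16  15  19  17  14]
 [ 58  19  12  20  25  1
[... 942 characters left out ...]
49  58 112
  184 201 202 203 203 203 203 204]
 [200 192 153  68  56  56  53  51  48  47  47  48  48  48  48  48  53  92
  158 197 203 203 203 203 203 202]
 [202 198 166  71  48  47  48  47  48  48  48  48  48  49  48  48  51  71
  121 174 199 202 202 203 203 203]
 [200 190 149  65  48  47  47  48  46  47  48  48  48  46  48  49  49  50
   68 120 178 199 202 202 203 202]
 [195 164  97  52  45  48  47  48  47  48  48  48  48  48  49  48  48  48
   51  75 130 180 201 202 203 201]
 [182 123  62  46  47  47  45  48  48  47  48  49  48  48  49  47  48  48
   49  56  85 151 197 202 203 202]
 [162  81  50  47  46  47  48  48  48  47  47  47  47  48  48  49  49  49
   49  53  80 146 197 202 203 201]]
```

```bash
python3 - <<'E'
import pickle; from h import *
from cell import ctrl
d=pickle.load(open("c0.pkl","rb")); t=d["top"];s=d["side"]
f=t["frame"][239:257,190:206,0].astype(float); w=np.clip(f-20,0,None); w[:2,:4]=0; w[-3:,:2]=0;w[-1,:3]=0
ys,xs=np.nonzero(w); W=w[ys,xs]
P=np.array([ray(t,(x+190,y+239),.117)[:2] for x,y in zip(xs,ys)])
m=np.average(P,axis=0,weights=W); C=np.cov(P.T,aweights=W); e,v=np.linalg.eigh(C)
a=np.degrees(np.arctan2(v[1,1],v[0,1]))%180
print("top stripe",m.round(4),"dir",a,"len",np.sqrt(12*e[1]),np.sqrt(12*e[0]))
for p in((211.2,179.4),(223.3,176.2),(217.3,177.7)): print("side",ray(s,p,.117).round(4))
st=ctrl.get_state(); R=st["tcp_rot"]; ty=np.degrees(np.arctan2(R[1,1],R[0,1]));print("tool y dir",ty, "tool x dir",np.degrees(np.arctan2(R[1,0],R[0,0])))
print(R.T@(np.r_[m,.108]-st["tcp_pos"])*1000)
E
```

```text
top stripe [0.4556 0.3402] dir 157.4786228295935 len 0.03471370375892116 0.00945799769020702
side [0.4374 0.3456 0.117 ]
side [0.473  0.3348 0.117 ]
side [0.4555 0.3405 0.117 ]
tool y dir 75.80312089224587 tool x dir 165.80310263052573
[-358.30178001 -107.72986238  139.67336645]
```

>>> {"op": "arm_command", "data": {
  "targets": [
    [[0.4,-45,-14,0,1],[0.4,-90,-27,0,2],[0.4,-135,-41,0,3],[0.4,-180,-54,0,4],[0.4,-225,-68,0,5],[0.4,-270,-81,0,6],[0.4,-315,-95,0,7],[0.4,-358,-108,20,8]]
  ]
}}

```text
clock: 1.1
tcp_pos: [0.4576, 0.3402, 0.2291]
tcp_rot: [[-0.926, 0.379, 0.002], [0.379, 0.926, 0.001], [-0.002, 0.002, -1.0]]
wrist_force: [0.5, 2.0, -0.7]
opening: 0.0514
grip_force: 0.0
```

>>> {"op": "arm_command", "data": {
  "targets": [
    [[0.4,0,0,0,0],[0.4,0,0,0,0]]
  ]
}}

```text
clock: 1.35
tcp_pos: [0.4548, 0.3406, 0.2279]
tcp_rot: [[-0.926, 0.378, -0.002], [0.378, 0.926, -0.0], [0.001, -0.001, -1.0]]
wrist_force: [-0.6, 1.2, -0.7]
opening: 0.0515
grip_force: 0.0
```

```bash
cat >> h.py <<'E'
def rel(st,x,y,z,adir):
    R=st["tcp_rot"]; a=np.degrees(np.arctan2(R[1,0],R[0,0]))
    print("pos",st["tcp_pos"].round(4),"dir",round(a%360,1),"shift mm",(R.T@(np.array([x,y,z])-st["tcp_pos"])*1000).round(1),"spin",round(((a-adir+180)%360)-180,1),"open",round(st["opening"],4),"F",st["wrist_force"].round(2),"grip",round(st["grip_force"],1),"q",st["joints"].round(1),"t",st["clock"])
E
python3 - <<'E'
from h import *; from cell import ctrl,vision
rel(ctrl.get_state(),.4556,.3402,.108,158)
c=vision.camera("side"); cv2.imwrite("pics/s1.png",cv2.resize(c["frame"][90:250,120:330],(788,600),interpolation=cv2.INTER_CUBIC)[:,:,::-1])
E
```

```text
pos [0.4548 0.3406 0.2279] dir 157.8 shift mm [ -1.   -0.  119.9] spin -0.2 open 0.0515 F [-0.59  1.2  -0.74] grip 0.0 q [ 29.4  21.5 -10.   58.6   0.   51.6] t 1.35
```

View pics/s1.png

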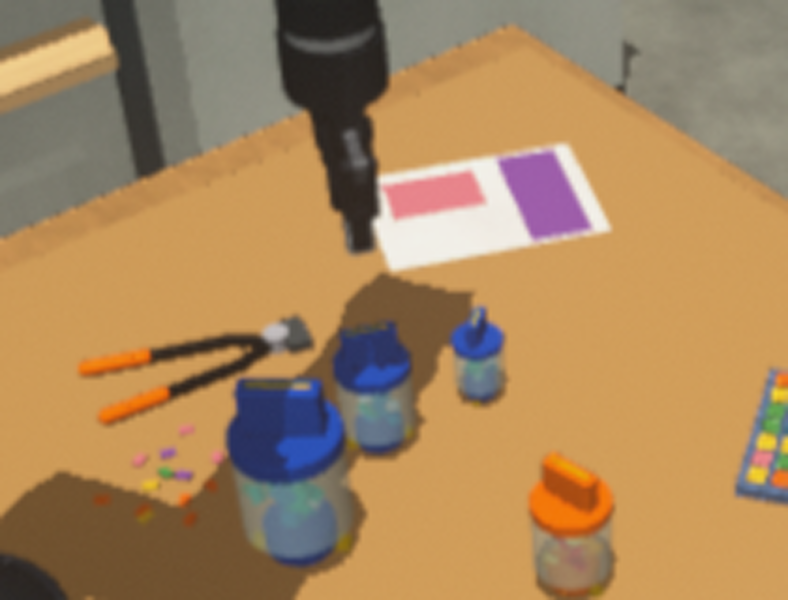

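The gripper hangs centred above the middle jar (picture ~(360,240), the jar's wing at (370,345)), with room to the large and small jars. Going down and gripping.

>>> {"op": "arm_command", "data": {
  "targets": [
    [[0.4,-1,0,30,0],[0.4,-1,0,60,0],[0.4,-1,0,85,0],[0.4,-1,0,105,0],[0.4,-1,0,115,0],[0.4,-1,0,119,0],[0.4,-1,0,119,0]]
  ]
}}

```text
clock: 2.28
tcp_pos: [0.4565, 0.3408, 0.1098]
tcp_rot: [[-0.926, 0.377, 0.001], [0.377, 0.926, 0.0], [-0.0, 0.001, -1.0]]
wrist_force: [-0.2, -0.6, 0.6]
opening: 0.0512
grip_force: 0.0
```

>>> {"op": "arm_command", "data": {
  "targets": [
    [[1,0,0,0,0],[1,0,0,0,0],[1,0,0,0,0],[1,0,0,0,0],[1,0,0,0,0],[1,0,0,0,0]]
  ],
  "newtons": 90
}}

```text
clock: 3.02
tcp_pos: [0.457, 0.3405, 0.1101]
tcp_rot: [[-0.926, 0.378, 0.001], [0.378, 0.926, 0.0], [-0.001, 0.001, -1.0]]
wrist_force: [0.1, -0.7, 6.1]
opening: 0.0125
grip_force: 88.9
```

>>> {"op": "arm_command", "data": {
  "targets": [
    [[1,0,0,-10,0],[1,0,0,-30,0],[1,0,0,-55,0],[1,0,0,-80,0],[1,0,0,-105,0],[1,0,0,-130,0],[1,0,0,-155,0],[1,0,0,-170,0]]
  ]
}}

```text
clock: 4.03
tcp_pos: [0.4564, 0.3404, 0.2804]
tcp_rot: [[-0.926, 0.378, 0.0], [0.378, 0.926, 0.0], [-0.0, 0.0, -1.0]]
wrist_force: [0.1, 0.6, -2.5]
opening: 0.0122
grip_force: 87.9
```

>>> {"op": "arm_command", "data": {
  "targets": [
    [[1,0,0,0,0],[1,0,0,0,0]]
  ]
}}

```text
clock: 4.28
tcp_pos: [0.4558, 0.34, 0.2781]
tcp_rot: [[-0.926, 0.378, -0.002], [0.378, 0.926, -0.001], [0.001, -0.002, -1.0]]
wrist_force: [-0.7, -0.4, -2.4]
opening: 0.0125
grip_force: 88.1
```

```bash
python3 - <<'E'
from h import *; from cell import ctrl,vision
rel(ctrl.get_state(),.4818,-.1255,.27,204.4)
c=vision.camera("side"); cv2.imwrite("pics/s2.png",cv2.resize(c["frame"][60:220,120:330],(788,600),interpolation=cv2.INTER_CUBIC)[:,:,::-1])
E
```

```text
pos [0.4558 0.34   0.2781] dir 157.8 shift mm [-199.9 -421.2    8.5] spin -46.6 open 0.0125 F [-0.73 -0.44 -2.36] grip 88.1 q [29.3 19.8 -5.  65.3  0.  51.5] t 4.275
```

View pics/s2.png

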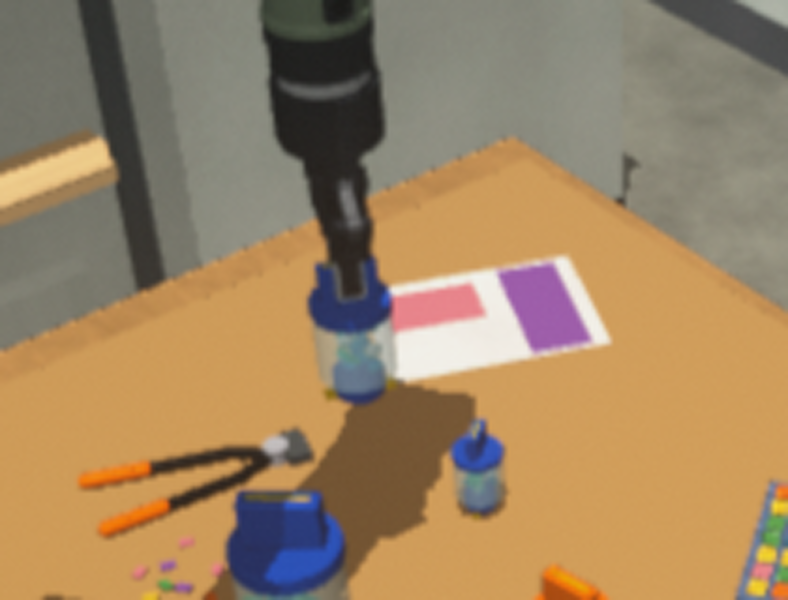

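The jar hangs upright with the fingers in the middle of its wing (350,290), its lugs at (330,393) and (390,385). Carrying it to the shaker.

>>> {"op": "arm_command", "data": {
  "targets": [
    [[1,-10,-21,0,-3],[1,-30,-63,0,-8],[1,-55,-116,0,-14],[1,-80,-169,0,-20],[1,-105,-221,0,-26],[1,-130,-274,0,-32],[1,-155,-327,0,-38],[1,-175,-369,0,-42]]
  ]
}}

```text
clock: 5.32
tcp_pos: [0.4784, -0.0695, 0.2784]
tcp_rot: [[-0.94, -0.34, -0.001], [-0.34, 0.94, 0.0], [0.001, 0.001, -1.0]]
wrist_force: [1.4, 0.5, -3.3]
opening: 0.0124
grip_force: 88.3
```

>>> {"op": "arm_command", "data": {
  "targets": [
    [[1,0,0,0,0],[1,0,0,0,0]]
  ]
}}

```text
clock: 5.58
tcp_pos: [0.4784, -0.0671, 0.2785]
tcp_rot: [[-0.941, -0.338, -0.002], [-0.338, 0.941, 0.001], [0.001, 0.002, -1.0]]
wrist_force: [0.0, 0.3, -3.3]
opening: 0.0121
grip_force: 88.6
```

```bash
python3 - <<'E'
from h import *; from cell import ctrl
rel(ctrl.get_state(),.4818,-.1255,.20,204.4)
E
```

```text
pos [ 0.4784 -0.0671  0.2785] dir 199.8 shift mm [ 16.5 -56.2  78.5] spin -4.6 open 0.0121 F [ 0.03  0.29 -3.33] grip 88.6 q [-16.8  10.5 -17.4  62.1   0.  -36.5] t 5.575
```

>>> {"op": "arm_command", "data": {
  "targets": [
    [[1,6,-20,10,-2],[1,12,-40,25,-4],[1,16,-56,50,-4.6],[1,16.5,-56,80,-4.6],[1,16.5,-56,98,-4.6],[1,16.5,-56,102,-4.6],[1,16.5,-56,102,-4.6]]
  ]
}}

```text
clock: 6.45
tcp_pos: [0.4827, -0.1248, 0.1775]
tcp_rot: [[-0.91, -0.414, -0.0], [-0.414, 0.91, 0.0], [-0.0, 0.0, -1.0]]
wrist_force: [-0.4, -0.4, -2.3]
opening: 0.0126
grip_force: 88.6
```

```bash
python3 - <<'E'
from h import *; from cell import ctrl,vision; import pickle
rel(ctrl.get_state(),.4818,-.1255,.16,204.4)
d={n:vision.camera(n) for n in("side","top")}; pickle.dump(d,open("c3.pkl","wb"))
a=cv2.resize(d["side"]["frame"][205:325,290:380],(400,533),interpolation=cv2.INTER_CUBIC)
b=cv2.resize(d["top"]["frame"][180:300,325:415],(400,533),interpolation=cv2.INTER_CUBIC)
cv2.imwrite("pics/s3.png",np.hstack([a,b])[:,:,::-1])
E
```

```text
pos [ 0.4827 -0.1248  0.1775] dir 204.5 shift mm [ 1.1 -0.2 17.5] spin 0.1 open 0.0126 F [-0.35 -0.45 -2.33] grip 88.6 q [-23.   16.9 -24.8  48.3   0.  -47.5] t 6.45
```

View pics/s3.png

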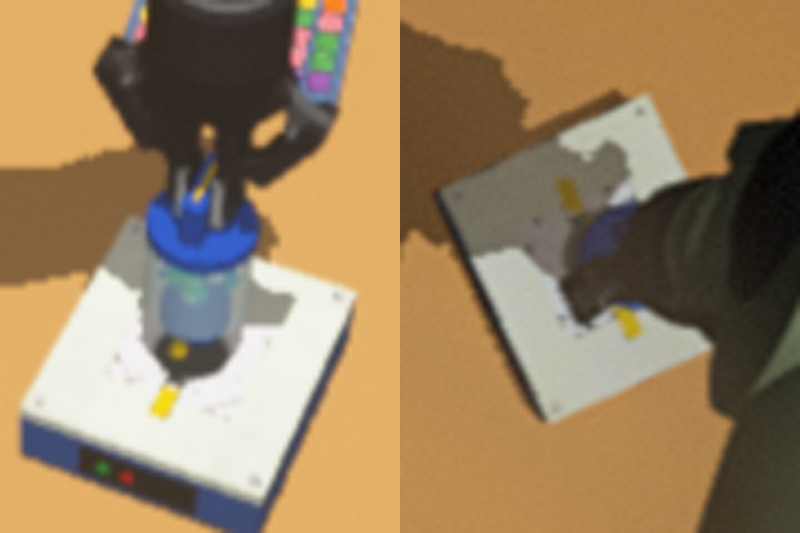

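The jar hangs over the mouth with its near lug at crop (178,350), right in front of the near slot and yellow bar (165,402). I'll check lug and lid position numerically.

```bash
python3 - <<'E'
import pickle; from h import *
s=pickle.load(open("c3.pkl","rb"))["side"]
for b in blobs(s,(18,120,90),(35,255,255),(305,270,355,305))[:3]:
    print(b[0],b[1],"z.0705",ray(s,b[1],.0705).round(4),"z.046",ray(s,b[1],.046).round(4))
u=np.array([.910,.414])
print("expected lug face",np.array([.4818,-.1255])-.026*u, "bar",np.array([.4818,-.1255])-.043*u)
b=blobs(s,(100,120,40),(130,255,255),(310,230,360,272))[0]; p=b[2]
for q in(p[p[:,0].argmin()],p[p[:,0].argmax()]): print(q,ray(s,q,.149).round(4))
l,r=ray(s,p[p[:,0].argmin()],.149),ray(s,p[p[:,0].argmax()],.149); print("lid c",(l+r)/2,np.linalg.norm(l-r))
E
```

```text
27 [326.44444444 295.11111111] z.0705 [ 0.4292 -0.1562  0.0705] z.046 [ 0.4433 -0.143   0.046 ]
16 [329.5 283.5] z.0705 [ 0.4598 -0.1349  0.0705] z.046 [ 0.4747 -0.1212  0.046 ]
9 [305.88888889 271.44444444] z.0705 [ 0.4412 -0.0676  0.0705] z.046 [ 0.4556 -0.0523  0.046 ]
expected lug face [ 0.45814  -0.136264] bar [ 0.44267  -0.143302]
[323 253] [ 0.4658 -0.0999  0.149 ]
[347 257] [ 0.5009 -0.147   0.149 ]
lid c [ 0.48332512 -0.12344433  0.149     ] 0.058713771084794246
```

>>> {"op": "arm_command", "data": {
  "targets": [
    [[1,0.7,0,8,0],[1,0.7,0,15,0],[1,0.7,0,20,0],[1,0.7,0,24,0],[1,0.7,0,26,0],[1,0.7,0,28,0],[1,0.7,0,28,0]]
  ]
}}

```text
clock: 7.42
tcp_pos: [0.4818, -0.126, 0.1492]
tcp_rot: [[-0.911, -0.413, -0.0], [-0.413, 0.911, 0.0], [0.0, 0.0, -1.0]]
wrist_force: [0.1, 0.2, -3.1]
opening: 0.0122
grip_force: 88.8
```

>>> {"op": "arm_command", "data": {
  "targets": [
    [[1,0,0,2,0],[1,0,0,4,0],[1,0,0,6,0],[1,0,0,8,0],[1,0,0,9,0],[1,0,0,10,0],[1,0,0,10,0]]
  ]
}}

```text
clock: 8.3
tcp_pos: [0.4823, -0.1262, 0.1399]
tcp_rot: [[-0.911, -0.413, 0.001], [-0.413, 0.911, -0.001], [-0.001, -0.001, -1.0]]
wrist_force: [-1.7, 0.2, 6.9]
opening: 0.0123
grip_force: 90.0
```

>>> {"op": "arm_command", "data": {
  "targets": [
    [[1,0,0,1,0],[1,0,0,2,0],[1,0,0,3,0],[1,0,0,3,0],[1,0,0,3,0]]
  ]
}}

```text
clock: 8.93
tcp_pos: [0.4828, -0.1264, 0.1388]
tcp_rot: [[-0.911, -0.413, 0.003], [-0.413, 0.911, -0.001], [-0.002, -0.002, -1.0]]
wrist_force: [-5.0, 2.1, 22.9]
opening: 0.0125
grip_force: 92.5
```

Fully down (about 26 N, 1 mm short of the command, matching the stop height). Twisting clockwise.

>>> {"op": "arm_command", "data": {
  "targets": [
    [[1,0.4,0.4,-0.5,4],[1,0.4,0.4,-0.5,9],[1,0.4,0.4,-0.5,15],[1,0.4,0.4,-0.5,21],[1,0.4,0.4,-0.5,27],[1,0.4,0.4,-0.5,33],[1,0.4,0.4,-0.5,39],[1,0.4,0.4,-0.5,45]]
  ]
}}

```text
clock: 9.93
tcp_pos: [0.4828, -0.1264, 0.1389]
tcp_rot: [[-0.935, 0.354, 0.004], [0.354, 0.935, -0.002], [-0.004, -0.0, -1.0]]
wrist_force: [-2.2, -0.0, 16.3]
opening: 0.0123
grip_force: 91.6
```

```bash
python3 - <<'E'
from h import *; from cell import ctrl
s=ctrl.get_state(); rel(s,.4818,-.1255,.1388,110); print(s["ft_torque"])
E
```

```text
pos [ 0.4828 -0.1264  0.1389] dir 159.2 shift mm [1.2 0.5 0.1] spin 49.2 open 0.0123 F [-2.16 -0.04 16.29] grip 91.6 q [-23.2  19.3 -27.8  42.6  -0.   -2.4] t 9.925
[0.21080447 0.78005279 0.22282802]
```

>>> {"op": "arm_command", "data": {
  "targets": [
    [[1,0,0,0,5],[1,0,0,0,11],[1,0,0,0,17],[1,0,0,0,23],[1,0,0,0,29],[1,0,0,0,35],[1,0,0,0,39],[1,0,0,0,39]]
  ]
}}

```text
clock: 10.92
tcp_pos: [0.4826, -0.1266, 0.1389]
tcp_rot: [[-0.506, 0.862, 0.003], [0.862, 0.506, -0.002], [-0.003, 0.002, -1.0]]
wrist_force: [-2.6, 0.2, 16.6]
opening: 0.0122
grip_force: 91.6
```

```bash
python3 - <<'E'
from h import *; from cell import ctrl
s=ctrl.get_state(); rel(s,.4818,-.1255,.1388,110); print(s["ft_torque"])
E
```

```text
pos [ 0.4826 -0.1266  0.1389] dir 120.4 shift mm [ 1.3 -0.1  0.1] spin 10.4 open 0.0122 F [-2.61  0.22 16.56] grip 91.6 q [-23.2  19.3 -27.8  42.6  -0.   36.4] t 10.925
[0.18309344 0.8875414  0.21893788]
```

>>> {"op": "arm_command", "data": {
  "targets": [
    [[1,0,0,0,2],[1,0,0,0,4],[1,0,0,0,6],[1,0,0,0,8],[1,0,0,0,8],[1,0,0,0,8]]
  ]
}}

```text
clock: 11.68
tcp_pos: [0.4826, -0.1266, 0.1389]
tcp_rot: [[-0.382, 0.924, 0.003], [0.924, 0.382, -0.002], [-0.003, 0.002, -1.0]]
wrist_force: [-2.9, 1.1, 16.0]
opening: 0.0123
grip_force: 91.6
```

```bash
python3 - <<'E'
from h import *; from cell import ctrl,vision
s=ctrl.get_state(); rel(s,.4818,-.1255,.1388,110); print(s["ft_torque"])
c=vision.camera("side"); cv2.imwrite("pics/s4.png",cv2.resize(c["frame"][205:325,290:380],(400,533),interpolation=cv2.INTER_CUBIC)[:,:,::-1])
E
```

```text
pos [ 0.4826 -0.1266  0.1389] dir 112.4 shift mm [ 1.3 -0.4  0.1] spin 2.4 open 0.0123 F [-2.88  1.11 16.05] grip 91.6 q [-23.2  19.3 -27.8  42.6  -0.   44.4] t 11.675
[0.14817463 0.86102837 0.27862133]
```

View pics/s4.png

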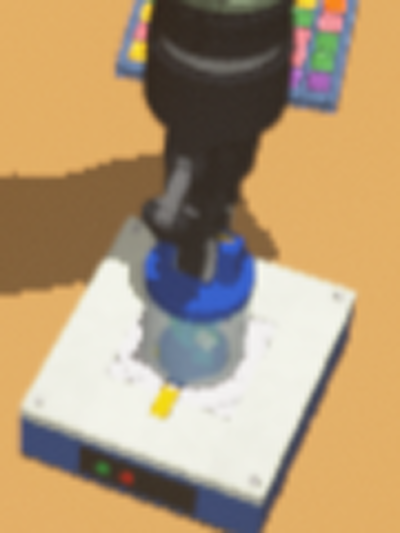

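The jar is seated in the mouth, with its wing at (230,250) now across the yellow bars. It has turned 92° and the torque is just rising. A few degrees more to confirm the stop.

>>> {"op": "arm_command", "data": {
  "targets": [
    [[1,0,0,0.3,1],[1,0,0,0.3,2],[1,0,0,0.3,3],[1,0,0,0.3,4],[1,0,0,0.3,4],[1,0,0,0.3,4],[1,0,0,0.3,4]]
  ]
}}

```text
clock: 12.6
tcp_pos: [0.483, -0.1265, 0.1389]
tcp_rot: [[-0.318, 0.948, 0.004], [0.948, 0.318, -0.002], [-0.004, 0.003, -1.0]]
wrist_force: [-2.7, 0.2, 19.0]
opening: 0.0124
grip_force: 92.3
```

```bash
python3 - <<'E'
from h import *; from cell import ctrl,vision
s=ctrl.get_state(); rel(s,.4818,-.1255,.1388,110); print(s["ft_torque"],s["qd"].round(2))
E
```

```text
pos [ 0.483  -0.1265  0.1389] dir 108.6 shift mm [ 1.3 -0.8  0. ] spin -1.4 open 0.0124 F [-2.7   0.16 19.  ] grip 92.3 q [-23.1  19.3 -27.8  42.6  -0.   48.3] t 12.6
[0.20676759 0.87120262 0.95145193] [-0.01 -0.08 -0.02  0.07  0.06 -0.42]
```

```bash
python3 -c "
from cell import ctrl
print(ctrl.hand_in())"
```

```text
the job is handed in; nothing more can be done
None
```

The middle-sized blue-lidded jar is in the shaker mouth, pushed down to the spring's stop (19 N at the wrist), turned clockwise to a hard stop after about 96°, and still gripped at 92 N; I handed the job in at about 12.6 s, and the result was not reported back.

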